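# Find the rocking corner of the jig plate and press its shim tab flat

## Task

The H-shaped jig plate rocks on one of its four corners. Press down on the corners with a fingertip until you find the one that gives, then press the raised shim tab of that same corner down until it lies fully flat. Do not press down any of the other three tabs, do not lift the plate, leave the things round about where they are, and finish clear.

Things in the scene. Friction and masses are not known exactly. Their poses are not given: they have to be found in the camera images.
- jig_base: Grey cast base, 180 x 110 x 30 mm, fixed to the table. Origin: centre of its underside; x along its length away from the robot (yaw -0.41 to -0.10 rad), y left, z up. Four steel rests that look alike stand on it at x = -34 (near) and +71 mm (far), y = +44 (left) and -44 mm (right), each with a pad and a hinged shim tab.
- jig_plate: Loose aluminium plate, H-shaped from above, 135 x 112 x 10 mm, 0.8 kg, lying on four rests between four upright pins (1.5 mm play). Origin: underside, midway between its four corner ears, 52 mm above the table; axes as jig_base. Each ear: 30 mm in x, 42 mm in y, out from a middle bar 28 mm wide in y. A steel boss 25 mm wide rises 11 mm above the middle.
- corner_near_left (a point): Spot to press on top of the plate's near left corner ear, 62 mm above the table, over that corner's rest. Near = towards the robot; left, right as the robot sees it. A sound corner stays put when pressed; the one loose corner sinks about 3 mm at some 3 to 9 N and springs back when let go.
- corner_near_right (a point): Spot to press on top of the plate's near right corner ear, 62 mm above the table, over that corner's rest. Near = towards the robot; left, right as the robot sees it. A sound corner stays put when pressed; the one loose corner sinks about 3 mm at some 3 to 9 N and springs back when let go.
- corner_far_left (a point): Spot to press on top of the plate's far left corner ear, 62 mm above the table, over that corner's rest. Near = towards the robot; left, right as the robot sees it. A sound corner stays put when pressed; the one loose corner sinks about 3 mm at some 3 to 9 N and springs back when let go.
- corner_far_right (a point): Spot to press on top of the plate's far right corner ear, 62 mm above the table, over that corner's rest. Near = towards the robot; left, right as the robot sees it. A sound corner stays put when pressed; the one loose corner sinks about 3 mm at some 3 to 9 N and springs back when let go.
- tab_near_left (a point): Spot to press on the near left corner's shim tab: its top once flat, 44 mm above the table, 34 mm from its hinge, 8 mm from its free end; 54 mm from the corner's spot towards the robot along jig_base x (far tabs lie in the 75 mm openings between the ears). Tab 19 mm wide. Raised, it is 15 mm higher here; takes 6 to 8 N, stops dead when flat and stays down.
- tab_near_right (a point): Spot to press on the near right corner's shim tab: its top once flat, 44 mm above the table, 34 mm from its hinge, 8 mm from its free end; 54 mm from the corner's spot towards the robot along jig_base x (far tabs lie in the 75 mm openings between the ears). Tab 19 mm wide. Raised, it is 15 mm higher here; takes 6 to 8 N, stops dead when flat and stays down.
- tab_far_left (a point): Spot to press on the far left corner's shim tab: its top once flat, 44 mm above the table, 34 mm from its hinge, 8 mm from its free end; 54 mm from the corner's spot towards the robot along jig_base x (far tabs lie in the 75 mm openings between the ears). Tab 19 mm wide. Raised, it is 15 mm higher here; takes 6 to 8 N, stops dead when flat and stays down.
- tab_far_right (a point): Spot to press on the far right corner's shim tab: its top once flat, 44 mm above the table, 34 mm from its hinge, 8 mm from its free end; 54 mm from the corner's spot towards the robot along jig_base x (far tabs lie in the 75 mm openings between the ears). Tab 19 mm wide. Raised, it is 15 mm higher here; takes 6 to 8 N, stops dead when flat and stays down.
- tab_1 (a joint): Angle of one of the four shim tabs, rad: 0 to 0.06 raised as at the start, 0.45 flat against its stop. The numbers 1 to 4 do not tell at which corner a tab sits; this differs each time.
- tab_2 (a joint): Angle of one of the four shim tabs, rad: 0 to 0.06 raised as at the start, 0.45 flat against its stop. The numbers 1 to 4 do not tell at which corner a tab sits; this differs each time.
- tab_3 (a joint): Angle of one of the four shim tabs, rad: 0 to 0.06 raised as at the start, 0.45 flat against its stop. The numbers 1 to 4 do not tell at which corner a tab sits; this differs each time.
- tab_4 (a joint): Angle of one of the four shim tabs, rad: 0 to 0.06 raised as at the start, 0.45 flat against its stop. The numbers 1 to 4 do not tell at which corner a tab sits; this differs each time.
- hex_key: Bystander: black hex key lying on the table at the near end of the jig, 103 mm long, 6 mm high; origin at its underside.
- bearing: Bystander: black bearing ring lying beyond the jig, 37 mm wide, 9 mm high; origin at its underside.

How it is judged:
On the way, in this order (a step that is already met when the one before it is completed fails the run):
1. The loose corner is pressed by the fingers until the plate rocks by more than 0.025 rad, while all four tabs are still up (angle between jig_plate's own z axis and vertical above 0.025 rad and contact force between the fingers and jig_plate above 1 N and value of joint each of tab_3, tab_1, tab_2, tab_4 below 0.15 rad), for 0.1 s.
2. The shim tab of the loose corner is pressed flat (value of joint tab_3 above 0.38 rad and value of joint each of tab_1, tab_2, tab_4 below 0.15 rad), for 0.2 s.
At the end, for the whole second after the job is handed in: The tab of the corner that rocked is flat (over 0.38 of 0.45 rad), the other three are still raised (under 0.15 rad), and the plate rests level (within 0.02 rad) and still on its rests (all of step 2 and angle between jig_plate's own z axis and vertical below 0.02 rad and z of jig_plate in the frame of jig_base below 0.055 m and linear speed of jig_plate below 0.02 m/s); the robot touches nothing.
It fails at once if a tab of a sound corner is pressed down (over 0.15 rad) (value of joint any of tab_1, tab_2, tab_4 above 0.15 rad).
It fails at once if the plate is lifted more than 10 mm off its rests (z of jig_plate in the frame of jig_base above 0.062 m).
It fails at once if a bystander (hex key, bearing) is moved more than 30 mm (distance of any of hex_key, bearing from where it was at the start of the episode above 0.03 m).
It also fails if it takes over 58 s, if anything falls off the work surface, if the arm or the gripper's body presses on something with over 40 N, if the wrist force passes 120 N, or if a joint passes its speed limit or range.

## Robot

A 6-joint arm with a two-finger parallel gripper is mounted at the origin on the work surface; the furniture and walls round the work are solid. World frame = base frame: x ahead of the robot, y to its left, z up, the work surface at z = 0. Lengths are in m, angles in rad, forces in N, time in s.
With the tool pointing down it reaches from about 0.425 to 1.125 m from the base axis. Payload 14.9 kg.
Tool frame: the origin (TCP) lies midway between the tips of the shut fingers; the grasp point (between the pads) lies 19 mm behind it (ctrl.grip_point_offset is the distance from the TCP to the grasp point, in m); z points along the fingers, y is the direction in which the jaws open and shut (so a half turn about z gives the same grasp; the last joint's range is limited). The gripper opens to 91 mm and grips with 3 to 60 N. Pads are 32 mm wide; open, the fingers measure 118 mm over their backs; the gripper's body (76 mm by 178 mm) begins 60 mm behind the grasp point.
Start: joints at [-1.23, 0.379, 1.734, -0, 1.028, -0.033], TCP at [0.256, -0.652, 0.214] pointing down, gripper open.
Joint ranges: [-2.77, 2.77], [-0.74, 2.19], [0, 2.66], [-1.06, 4.2], [0.31, 2.87], [-3.08, 3.08]. Speed limits (rad/s): [1.89, 1.89, 2.39, 3.14, 3.14, 3.14].

## Interface

Orientations are given as a unit quaternion [x, y, z, w].
In Python, from workcell import readout, eyes, hand_in, ctrl gives the robot as it stands.
- The arm moves only by the tool arm_command, never from a script. Its argument "targets" is a list of rows, each an object with "delta_pos": the shift along the tool's x, y, z in m, a list of three; "angular": the turn, a rotation vector about the tool's x, y, z in degrees, a list of three. A call has exactly 5 rows; each row shifts and turns the commanded pose from where the row before left it, along the tool's axes as they then stand; what a row does not reach is not made up. A row lasts 1/12 s, in which the tool goes at most 41.7 mm and 7.16 degrees, less where a joint would pass 70% of its speed; a pose out of reach is approached as far as the arm can. A call with a gripper value outside its range is refused whole. "grip" is the opening, from 0 (shut) to 1 (fully open), set as the call begins (left out, the last holds). The fingers move at their own pace and stop on an object; "newtons" is the grip in N (left out, the last holds). Time passes only in rows, so rows that do not move let the fingers close, or fill a call up. It gives the time, the measured TCP pose, the force and the opening at its end, in the units of the state.
- readout.observe(): the state, without advancing time (a new reading comes with each control period).
- eyes.camera(name): name is "side" or "top"; returns a dict with "img" (400x640x3 uint8, red, green, blue), "z_map" (400x640 float32, m along the optical axis (not along the pixel's ray), 0 where there is no reading), "camera_matrix" (3x3 intrinsics, pixels), "k1" (the pictures are not rectified: a ray, as slopes to the right and down, at radius r is drawn at 1 + k1 r^2 times it, then the intrinsics apply), "xyz" and "orientation" of the camera in the world. Camera axes: x right, y down, z forward; pixel columns grow to the right and rows downward; lengths in m; the calibration is good to about 2 mm. A picture is of the moment at which its call begins.
- hand_in(): hands the job in, once; it reports no verdict.
The state is a dict: "time": time; "qpos": joint angles; "qvel": joint speeds; "tau": joint torques, N m; "eef_pos": TCP position; "orientation": TCP orientation; "ft_force": force on the tool from outside, world axes, zero at the start; "moment": the same for the moment, N m; "finger_gap": finger opening in m.
Only numpy, scipy, OpenCV 4.12 (cv2) and the standard library are available. Lean on these libraries where they do the work, as an engineer would, in place of code of your own. Each camera call takes 0.05 s, during which the arm holds its last target.

## Working session

There is one attempt and no reset: what is moved stays moved. The work goes in short steps, Python scripts to look and compute and a tool call to move; the robot and the scene stay as the last step left them, time stands still between calls to the robot, and variables do not carry over. Pictures are saved under pics/ and viewed, and the job is handed in when it is done.

Besides the shell and the picture viewer there is one more tool, called after ">>>" by a JSON object that holds its "fn" and its "kwargs". arm_command: Moves the arm, as the interface text tells. Its arguments: {"type":"object","properties":{"targets":{"type":"array"},"grip":{"type":"number"},"newtons":{"type":"number"}},"required":["targets"]}

```bash
mkdir -p pics; ls; cat > h.py <<'E'
import numpy as np,cv2,pickle
from scipy.spatial.transform import Rotation as R
def snap(name,tag):
    from workcell import eyes
    c=eyes.camera(name); pickle.dump(c,open(f'{tag}.pkl','wb'))
    cv2.imwrite(f'pics/{tag}.png',c['img'][:,:,::-1]); return c
def ray(c,u,v):
    K=np.array(c['camera_matrix']);k=c['k1']
    d=np.array([(u-K[0,2])/K[0,0],(v-K[1,2])/K[1,1]]);x=d.copy()
    for _ in range(30): x=d/(1+k*(x@x))
    return R.from_quat(c['orientation']).apply([x[0],x[1],1.])
def atz(c,u,v,z):
    r=ray(c,u,v);p=np.array(c['xyz']);return p+r*(z-p[2])/r[2]
def dep(c,u,v):
    return np.array(c['xyz'])+ray(c,u,v)*c['z_map'][int(round(v)),int(round(u))]
def proj(c,P):
    q=R.from_quat(c['orientation']).inv().apply(np.array(P)-c['xyz']);x=q[:2]/q[2];x=x*(1+c['k1']*(x@x))
    K=np.array(c['camera_matrix']);return np.array([K[0,0]*x[0]+K[0,2],K[1,1]*x[1]+K[1,2]])
E
python3 - <<'E'
from h import *
from workcell import readout,ctrl
print(readout.observe())
for n in('top','side'):
    c=snap(n,n+'0');print(n,c['xyz'],c['orientation'],c['camera_matrix'],c['k1'])
E
```

```text
pics
{'time': 0.0, 'qpos': array([-1.23030182e+00,  3.79404313e-01,  1.73475412e+00,  1.13876079e-07,
        1.02852229e+00, -3.32784938e-02]), 'qvel': array([ 0.00138535,  0.00087618, -0.00114286, -0.0012719 , -0.00076301,
        0.00196281]), 'tau': array([ 2.07674770e-03, -7.63737273e+01, -4.34355390e+01,  6.52651442e-02,
        4.23827022e-02, -1.06722043e-04]), 'eef_pos': array([ 0.25547075, -0.65130092,  0.21330443]), 'orientation': array([ 9.82587347e-01,  1.85800458e-01, -8.31915676e-05, -5.37635833e-04]), 'ft_force': array([ 0.73509735,  0.63827693, -0.35331899]), 'moment': array([ 0.04688152,  0.03890318, -0.03261705]), 'finger_gap': 0.09102052007802236}
top [0.40615868 0.2422776  0.89734955] [-0.69947969  0.71105016 -0.04836435  0.05288397] [[442.66389848   0.         322.75238212]
 [  0.         442.66389848 194.00587937]
 [  0.           0.           1.        ]] -0.03300061497865501
side [0.82095307 0.9404281  0.52235063] [ 0.1756355   0.8499804  -0.48577564 -0.10347717] [[425.46835772   0.         320.46059452]
 [  0.         425.46835772 202.91791273]
 [  0.           0.           1.        ]] -0.06762074819927048
```

View pics/top0.png

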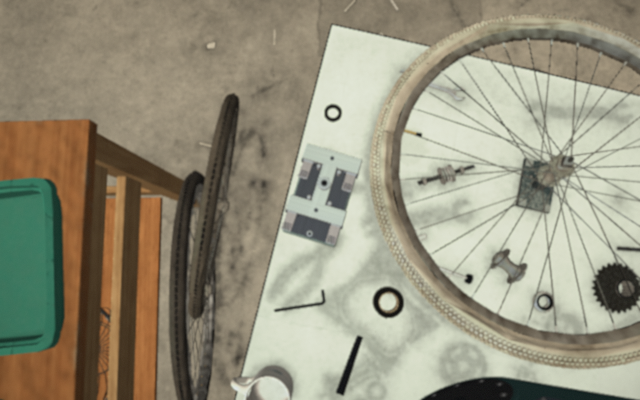

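View pics/side0.png

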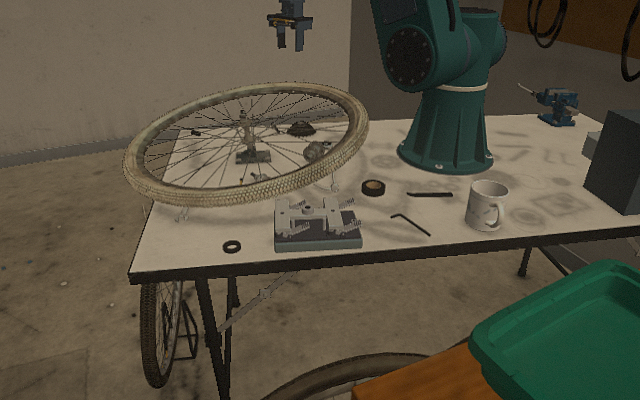

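The top view shows the jig at about (322,195), the bearing at (333,113) and the hex key at (302,302). A large wheel stands to the right, at x > 370 px. Next I'll enlarge the crop.

```bash
python3 - <<'E'
from h import *
c=pickle.load(open('top0.pkl','rb'));s=pickle.load(open('side0.pkl','rb'))
cv2.imwrite('pics/tc.png',cv2.resize(c['img'][130:260,262:382,::-1],None,fx=4.6,fy=4.6,interpolation=cv2.INTER_CUBIC))
cv2.imwrite('pics/sc.png',cv2.resize(s['img'][180:260,260:380,::-1],None,fx=6,fy=6,interpolation=cv2.INTER_CUBIC))
for u,v in[(320,183),(316,209),(333,113),(302,302),(360,185),(380,185),(400,100),(378,210),(320,160)]:print(u,v,dep(c,u,v))
for u,v in[(140,190),(250,85),(350,150),(270,205)]:print('s',u,v,dep(s,u,v))
E
```

```text
320 183 [0.54645416 0.25149    0.07172468]
316 209 [0.49777176 0.25985372 0.06599616]
333 113 [0.70658178 0.22275407 0.0031744 ]
302 302 [ 0.31999027  0.29160017 -0.00038641]
360 185 [0.55248993 0.17051017 0.00357489]
380 185 [0.53648194 0.14146018 0.09755755]
400 100 [0.70889354 0.09272484 0.06826616]
378 210 [0.49021051 0.14707965 0.10101851]
320 160 [0.59259448 0.25090328 0.0641777 ]
s 140 190 [ 0.86222825 -0.03661607  0.03906462]
s 250 85 [ 0.45935342 -0.49236773  0.13466808]
s 350 150 [0.37517447 0.10024572 0.11354155]
s 270 205 [ 5.79168936e-01  8.80606998e-02 -4.92289222e-05]
```

View pics/tc.png

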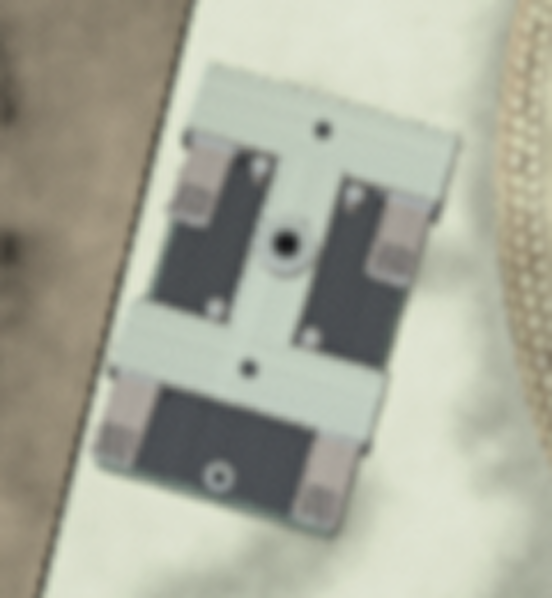

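View pics/sc.png

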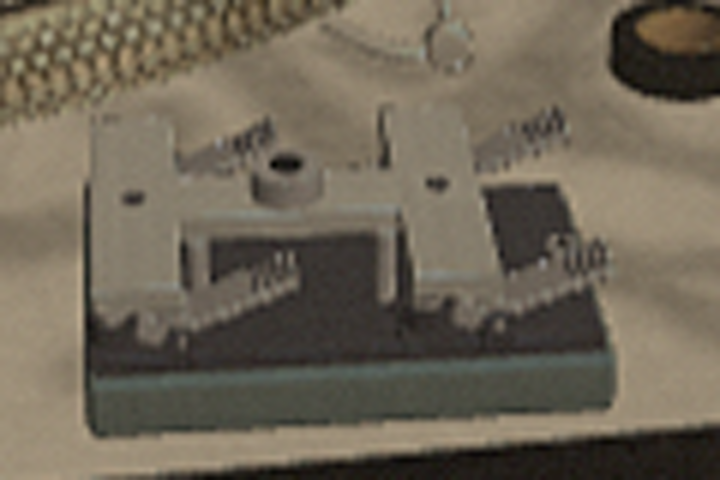

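```bash
cat >> h.py <<'E'
def full(u,v): return (u+.5)/4.6-.5+262,(v+.5)/4.6-.5+130
E
python3 - <<'E'
from h import *
from scipy.optimize import least_squares
c=pickle.load(open('top0.pkl','rb'));s=pickle.load(open('side0.pkl','rb'))
px=[(208,65),(460,135),(370,445),(110,368)]
mod=np.array([(67.5,56),(67.5,-56),(-67.5,-56),(-67.5,56)])/1e3
W=np.array([atz(c,*full(*p),.062)[:2] for p in px]);print(W)
print([np.linalg.norm(W[i]-W[(i+1)%4]) for i in range(4)])
Rt=lambda a:np.array([[np.cos(a),-np.sin(a)],[np.sin(a),np.cos(a)]])
f=lambda p:(mod@Rt(p[2]).T+p[:2]-W).ravel()
r=least_squares(f,[.55,.25,-.2]);p=r.x;print('pose',p,r.fun.reshape(4,2))
pts={}
for n,x in(('near',-52.5),('far',52.5)):
  for m,y in(('left',44),('right',-44)):
    for k,dx,z in(('corner',0,.062),('tab',-54,.059)):
      w=Rt(p[2])@[(x+dx)/1e3,y/1e3]+p[:2];pts[k,n,m]=w;print(k,n,m,w.round(4),np.hypot(*w).round(3),proj(c,[*w,z]).round(1),proj(s,[*w,z]).round(1))
im=cv2.resize(c['img'][130:260,262:382,::-1],None,fx=4.6,fy=4.6)
im2=cv2.resize(s['img'][180:260,260:380,::-1],None,fx=6,fy=6)
for k,w in pts.items():
  P=[*w,.062 if k[0]=='corner' else .059]
  a=proj(c,P);cv2.circle(im,tuple(int(t) for t in ((a-[262,130]+.5)*4.6)),4,(0,0,255),-1)
  a=proj(s,P);cv2.circle(im2,tuple(int(t) for t in ((a-[260,180]+.5)*6)),4,(0,0,255),-1)
cv2.imwrite('pics/chk.png',np.hstack([cv2.resize(im,(369,400)),cv2.resize(im2,(430,287))] if 0 else [im]));cv2.imwrite('pics/chk2.png',im2)
# boss, clear heights depth
for u,v in[(325,158),(310,212)]:print(dep(c,u,v))
E
```

```text
[[0.62577324 0.27599846]
 [0.59374688 0.17066808]
 [0.46448259 0.21125661]
 [0.49800979 0.31782854]]
[np.float64(0.11009167552406275), np.float64(0.1354868428583127), np.float64(0.11172130519720436), np.float64(0.13443680629733512)]
pose [ 0.54550313  0.24393793 -0.30613348] [[ 9.68487703e-04  9.93040554e-04]
 [-7.59051799e-04 -4.69247346e-04]
 [-2.18069260e-04 -3.72264402e-04]
 [ 8.63335658e-06 -1.51528806e-04]]
corner near left [0.5087 0.3017] 0.591 [294.  203.9] [335.  221.6]
tab near left [0.4572 0.318 ] 0.557 [285.7 231.2] [361.7 221.5]
corner near right [0.4822 0.2178] 0.529 [338.4 217.1] [329.6 199.6]
tab near right [0.4307 0.2341] 0.49 [330.3 244.6] [354.1 199.6]
corner far left [0.6088 0.2701] 0.666 [310.  152.2] [282.1 224.4]
tab far left [0.5573 0.2863] 0.627 [301.9 178.8] [309.5 224.2]
corner far right [0.5823 0.1862] 0.611 [353.7 164.9] [281.  201.9]
tab far right [0.5308 0.2024] 0.568 [345.8 191.7] [306.1 201.9]
[0.59633787 0.24122214 0.06427203]
[0.49246348 0.27132023 0.06411163]
```

View pics/chk.png

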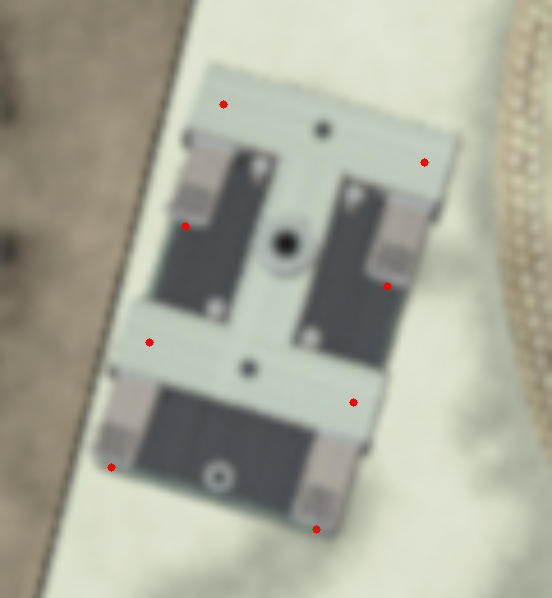

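View pics/chk2.png

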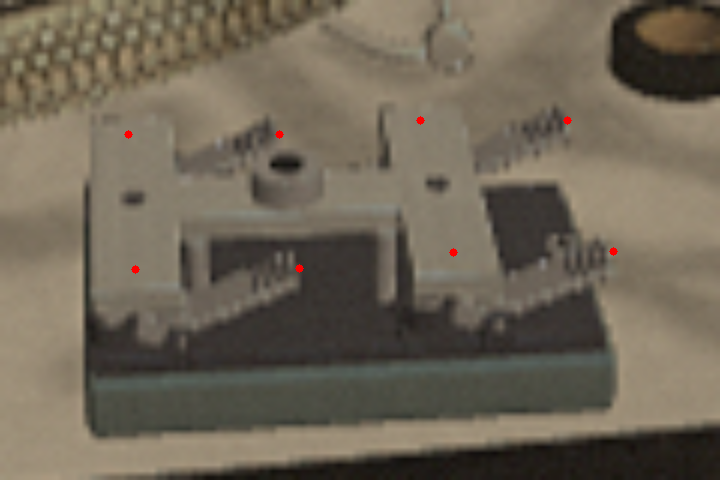

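```bash
python3 - <<'E'
from h import *
for n in('top0','side0'):
  c=pickle.load(open(n+'.pkl','rb'));P=[]
  for v in range(0,400,2):
    for u in range(0,640,2):
      if c['z_map'][v,u]>0:P.append(dep(c,u,v))
  P=np.array(P)
  for x in np.arange(.3,.9,.1):
    print(n,round(x,1),[(round(float(P[m,2].max()),2) if (m:=(abs(P[:,0]-x-.05)<.05)&(abs(P[:,1]-y-.05)<.05)&(P[:,2]<.5)).any() else None) for y in np.arange(-.7,.4,.1)])
c=pickle.load(open('top0.pkl','rb'))
for u,v in[(372,150),(385,150),(372,190),(390,230),(380,230),(400,90)]:print(dep(c,u,v))
E
```

```text
top0 0.3 [None, None, None, 0.11, 0.14, 0.14, 0.14, 0.14, 0.12, 0.01, 0.01]
top0 0.4 [None, None, 0.0, 0.13, 0.13, 0.13, 0.12, 0.12, 0.12, 0.07, 0.06]
top0 0.5 [None, None, 0.0, 0.12, 0.12, 0.15, 0.11, 0.1, 0.11, 0.08, 0.07]
top0 0.6 [None, None, 0.0, 0.11, 0.11, 0.11, 0.09, 0.08, 0.09, 0.07, 0.0]
top0 0.7 [None, None, 0.01, 0.08, 0.09, 0.08, 0.07, 0.08, 0.08, 0.01, -0.74]
top0 0.8 [None, None, None, 0.08, 0.07, 0.06, 0.06, 0.06, 0.01, 0.01, -0.74]
top0 0.9 [None, None, None, None, None, None, None, None, 0.0, 0.0, -0.74]
side0 0.3 [0.33, -0.74, 0.15, 0.15, 0.13, 0.13, 0.13, 0.14, 0.12, 0.01, 0.01]
side0 0.4 [None, 0.13, 0.14, 0.12, 0.13, 0.13, 0.12, 0.12, 0.12, 0.06, 0.06]
side0 0.5 [None, 0.13, 0.12, 0.12, 0.12, 0.15, 0.1, 0.1, 0.1, 0.07, 0.06]
side0 0.6 [-0.75, 0.11, 0.11, 0.1, 0.1, 0.1, 0.09, 0.07, 0.09, 0.06, 0.0]
side0 0.7 [-0.75, -0.0, 0.09, 0.08, 0.08, 0.08, 0.07, 0.07, 0.07, 0.01, None]
side0 0.8 [-0.74, -0.74, 0.07, 0.08, 0.06, 0.06, 0.06, 0.06, 0.0, 0.0, None]
side0 0.9 [-0.74, -0.75, -0.74, -0.74, -0.56, -0.44, -0.36, -0.2, -0.0, 0.0, None]
[0.60682996 0.15198809 0.07945191]
[0.60464427 0.1283848  0.08668144]
[0.52886243 0.15541357 0.08841939]
[0.45309446 0.12830273 0.11191316]
[ 0.46021902  0.1321207  -0.00151176]
[0.72850543 0.09225062 0.07054731]
```

>>> {"fn": "arm_command", "kwargs": {"targets": [{"delta_pos": [0.0238, -0.0122, -0.006], "angular": [0, 0, 0]}, {"delta_pos": [0.0238, -0.0122, -0.006], "angular": [0, 0, 0]}, {"delta_pos": [0.0238, -0.0122, -0.006], "angular": [0, 0, 0]}, {"delta_pos": [0.0238, -0.0122, -0.006], "angular": [0, 0, 0]}, {"delta_pos": [0.0238, -0.0122, -0.006], "angular": [0, 0, 0]}], "grip": 0, "newtons": 20}}

```text
time: 0.52
eef_pos: [0.3447, -0.5502, 0.2438]
orientation: [0.983, 0.186, -0.0, -0.0]
ft_force: [0.6, -0.5, -0.3]
finger_gap: 0.061
```

>>> {"fn": "arm_command", "kwargs": {"targets": [{"delta_pos": [0.0238, -0.0122, 0], "angular": [0, 0, 0]}, {"delta_pos": [0.0238, -0.0122, 0], "angular": [0, 0, 0]}, {"delta_pos": [0.0238, -0.0122, 0], "angular": [0, 0, 0]}, {"delta_pos": [0.0238, -0.0122, 0], "angular": [0, 0, 0]}, {"delta_pos": [0.0238, -0.0122, 0], "angular": [0, 0, 0]}]}}

```text
time: 0.93
eef_pos: [0.4332, -0.45, 0.2437]
orientation: [0.983, 0.186, -0.0, -0.0]
ft_force: [-0.4, 0.1, 0.8]
finger_gap: 0.0275
```

>>> {"fn": "arm_command", "kwargs": {"targets": [{"delta_pos": [0.0238, -0.0122, 0], "angular": [0, 0, 0]}, {"delta_pos": [0.0238, -0.0122, 0], "angular": [0, 0, 0]}, {"delta_pos": [0.0238, -0.0122, 0], "angular": [0, 0, 0]}, {"delta_pos": [0.0238, -0.0122, 0], "angular": [0, 0, 0]}, {"delta_pos": [0.0238, -0.0122, 0], "angular": [0, 0, 0]}]}}

```text
time: 1.35
eef_pos: [0.5217, -0.3497, 0.2437]
orientation: [0.983, 0.186, -0.0, -0.0]
ft_force: [0.7, -0.2, 0.0]
finger_gap: 0.0007
```

>>> {"fn": "arm_command", "kwargs": {"targets": [{"delta_pos": [0.0154, -0.0316, 0], "angular": [0, 0, 0]}, {"delta_pos": [0.0154, -0.0316, 0], "angular": [0, 0, 0]}, {"delta_pos": [0.0154, -0.0316, 0], "angular": [0, 0, 0]}, {"delta_pos": [0.0154, -0.0316, 0], "angular": [0, 0, 0]}, {"delta_pos": [0.0154, -0.0316, 0], "angular": [0, 0, 0]}]}}

```text
time: 1.77
eef_pos: [0.5347, -0.1741, 0.2437]
orientation: [0.983, 0.186, -0.0, -0.0]
ft_force: [0.4, 1.5, 0.2]
finger_gap: 0.001
```

>>> {"fn": "arm_command", "kwargs": {"targets": [{"delta_pos": [0.0154, -0.0316, 0], "angular": [0, 0, 0]}, {"delta_pos": [0.0154, -0.0316, 0], "angular": [0, 0, 0]}, {"delta_pos": [0.0154, -0.0316, 0], "angular": [0, 0, 0]}, {"delta_pos": [0.0154, -0.0316, 0], "angular": [0, 0, 0]}, {"delta_pos": [0.0154, -0.0316, 0], "angular": [0, 0, 0]}]}}

```text
time: 2.18
eef_pos: [0.5487, 0.0012, 0.2439]
orientation: [0.983, 0.186, -0.0, -0.0]
ft_force: [0.5, 0.4, 0.5]
finger_gap: 0.0006
```

>>> {"fn": "arm_command", "kwargs": {"targets": [{"delta_pos": [0, 0, 0], "angular": [0, 0, -5.11]}, {"delta_pos": [0, 0, 0], "angular": [0, 0, -5.11]}, {"delta_pos": [0, 0, 0], "angular": [0, 0, -5.11]}, {"delta_pos": [0, 0, 0], "angular": [0, 0, -5.11]}, {"delta_pos": [0, 0, 0], "angular": [0, 0, -5.11]}]}}

```text
time: 2.6
eef_pos: [0.5489, -0.0004, 0.2437]
orientation: [0.916, 0.401, -0.0, -0.0]
ft_force: [-0.5, -0.9, 0.1]
finger_gap: 0.0004
```

>>> {"fn": "arm_command", "kwargs": {"targets": [{"delta_pos": [0, 0, 0], "angular": [0, 0, -5.11]}, {"delta_pos": [0, 0, 0], "angular": [0, 0, -5.11]}, {"delta_pos": [0, 0, 0], "angular": [0, 0, -5.11]}, {"delta_pos": [0, 0, 0], "angular": [0, 0, -5.11]}, {"delta_pos": [0, 0, 0], "angular": [0, 0, -5.11]}]}}

```text
time: 3.02
eef_pos: [0.5489, -0.0005, 0.2437]
orientation: [0.805, 0.593, -0.0, -0.0]
ft_force: [-0.4, 0.4, 0.5]
finger_gap: 0.0006
```

```bash
cat >> h.py <<'E'
def togo(x,y,z):
    from workcell import readout
    o=readout.observe();r=R.from_quat(o['orientation'])
    print(o['time'],o['eef_pos'].round(4),'yawx',np.degrees(np.arctan2(*r.as_matrix()[1::-1,0])).round(2),'zax',r.as_matrix()[:,2].round(4),'q',o['qpos'].round(2),'F',o['ft_force'].round(2))
    print('tool delta',r.inv().apply(np.array([x,y,z])-o['eef_pos']).round(4))
E
python3 - <<'E'
from h import *
togo(.4822,.2178,.12)
E
```

```text
3.0167 [ 5.489e-01 -5.000e-04  2.437e-01] yawx 72.77 zax [-5.e-04  0.e+00 -1.e+00] q [-0.04  0.1   2.02  0.    1.02  0.26] F [-0.42  0.45  0.53]
tool delta [ 0.1888 -0.1283  0.1237]
```

>>> {"fn": "arm_command", "kwargs": {"targets": [{"delta_pos": [0.0189, -0.0128, 0], "angular": [0, 0, 0]}, {"delta_pos": [0.0189, -0.0128, 0], "angular": [0, 0, 0]}, {"delta_pos": [0.0189, -0.0128, 0], "angular": [0, 0, 0]}, {"delta_pos": [0.0189, -0.0128, 0], "angular": [0, 0, 0]}, {"delta_pos": [0.0189, -0.0128, 0], "angular": [0, 0, 0]}]}}

```text
time: 3.43
eef_pos: [0.5158, 0.1097, 0.2437]
orientation: [0.806, 0.591, -0.0, -0.0]
ft_force: [0.8, -0.4, 1.0]
finger_gap: 0.0001
```

>>> {"fn": "arm_command", "kwargs": {"targets": [{"delta_pos": [0.0189, -0.0128, 0], "angular": [0, 0, 0]}, {"delta_pos": [0.0189, -0.0128, 0], "angular": [0, 0, 0]}, {"delta_pos": [0.0189, -0.0128, 0], "angular": [0, 0, 0]}, {"delta_pos": [0.0189, -0.0128, 0], "angular": [0, 0, 0]}, {"delta_pos": [0.0189, -0.0128, 0], "angular": [0, 0, 0]}]}}

```text
time: 3.85
eef_pos: [0.4831, 0.2191, 0.2437]
orientation: [0.806, 0.591, -0.0, -0.0]
ft_force: [0.3, -0.4, -0.7]
finger_gap: 0.0002
```

>>> {"fn": "arm_command", "kwargs": {"targets": [{"delta_pos": [0, 0, 0.024], "angular": [0, 0, 0]}, {"delta_pos": [0, 0, 0.024], "angular": [0, 0, 0]}, {"delta_pos": [0, 0, 0.024], "angular": [0, 0, 0]}, {"delta_pos": [0, 0, 0.024], "angular": [0, 0, 0]}, {"delta_pos": [0, 0, 0.024], "angular": [0, 0, 0]}]}}

```text
time: 4.27
eef_pos: [0.4835, 0.2182, 0.1228]
orientation: [0.806, 0.592, -0.0, -0.0]
ft_force: [0.1, -0.5, 0.1]
finger_gap: 0.0005
```

```bash
python3 - <<'E'
from h import *
togo(.4822,.2178,.075)
for n in('top','side'):
  c=snap(n,n+'1')
t=cv2.imread('pics/top1.png')[110:280,240:410];s=cv2.imread('pics/side1.png')[140:260,240:400]
cv2.imwrite('pics/a1.png',np.hstack([cv2.resize(t,(400,400)),cv2.resize(s,(400,300),interpolation=2)[0:300]] if 0 else [cv2.resize(t,(420,420)),cv2.copyMakeBorder(cv2.resize(s,(380,285)),0,135,0,0,0)]))
E
```

```text
4.2667 [0.4835 0.2182 0.1228] yawx 72.53 zax [-1.e-04 -0.e+00 -1.e+00] q [ 0.38  0.25  2.12 -0.    0.78  0.68] F [ 0.12 -0.51  0.1 ]
tool delta [-0.0008 -0.0011  0.0478]
```

View pics/a1.png

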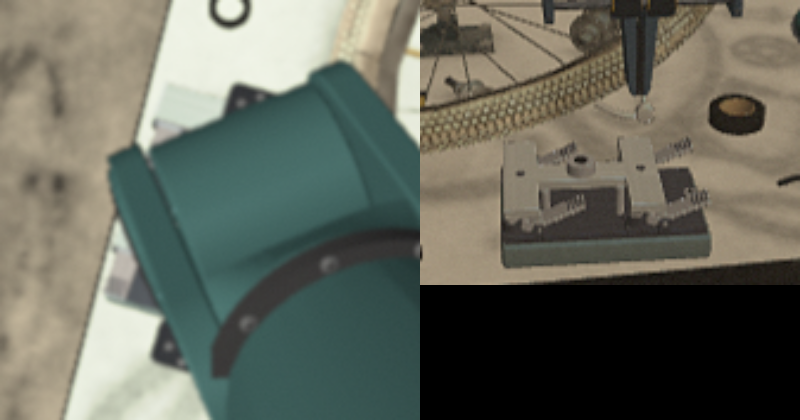

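The top view is blocked by the arm. In the side view the shut fingertip, at (640,95) in the composite, is over the near right ear. I'll start pressing there.

>>> {"fn": "arm_command", "kwargs": {"targets": [{"delta_pos": [-0.0008, -0.0011, 0.012], "angular": [0, 0, 0]}, {"delta_pos": [0, 0, 0.012], "angular": [0, 0, 0]}, {"delta_pos": [0, 0, 0.012], "angular": [0, 0, 0]}, {"delta_pos": [0, 0, 0.012], "angular": [0, 0, 0]}, {"delta_pos": [0, 0, 0.006], "angular": [0, 0, 0]}]}}

```text
time: 4.78
eef_pos: [0.482, 0.2175, 0.0685]
orientation: [0.806, 0.591, -0.001, -0.0]
ft_force: [-0.3, -0.2, -0.9]
finger_gap: 0.0006
```

>>> {"fn": "arm_command", "kwargs": {"targets": [{"delta_pos": [0, 0, 0.001], "angular": [0, 0, 0]}, {"delta_pos": [0, 0, 0.001], "angular": [0, 0, 0]}, {"delta_pos": [0, 0, 0.001], "angular": [0, 0, 0]}, {"delta_pos": [0, 0, 0.001], "angular": [0, 0, 0]}, {"delta_pos": [0, 0, 0.001], "angular": [0, 0, 0]}]}}

```text
time: 5.2
eef_pos: [0.4828, 0.2179, 0.0653]
orientation: [0.806, 0.591, 0.0, 0.0]
ft_force: [0.4, 0.3, -0.5]
finger_gap: 0.0003
```

>>> {"fn": "arm_command", "kwargs": {"targets": [{"delta_pos": [0, 0, 0.001], "angular": [0, 0, 0]}, {"delta_pos": [0, 0, 0.001], "angular": [0, 0, 0]}, {"delta_pos": [0, 0, 0], "angular": [0, 0, 0]}, {"delta_pos": [0, 0, 0], "angular": [0, 0, 0]}, {"delta_pos": [0, 0, 0], "angular": [0, 0, 0]}]}}

```text
time: 5.62
eef_pos: [0.4826, 0.2177, 0.063]
orientation: [0.806, 0.591, 0.0, 0.0]
ft_force: [-0.0, -0.9, -0.8]
finger_gap: 0.0005
```

>>> {"fn": "arm_command", "kwargs": {"targets": [{"delta_pos": [0, 0, 0.001], "angular": [0, 0, 0]}, {"delta_pos": [0, 0, 0], "angular": [0, 0, 0]}, {"delta_pos": [0, 0, 0], "angular": [0, 0, 0]}, {"delta_pos": [0, 0, 0], "angular": [0, 0, 0]}, {"delta_pos": [0, 0, 0], "angular": [0, 0, 0]}]}}

```text
time: 6.03
eef_pos: [0.4826, 0.2178, 0.0622]
orientation: [0.806, 0.591, 0.0, 0.0]
ft_force: [-2.3, -0.5, 5.2]
finger_gap: 0.0004
```

>>> {"fn": "arm_command", "kwargs": {"targets": [{"delta_pos": [0, 0, 0.001], "angular": [0, 0, 0]}, {"delta_pos": [0, 0, 0], "angular": [0, 0, 0]}, {"delta_pos": [0, 0, 0], "angular": [0, 0, 0]}, {"delta_pos": [0, 0, 0], "angular": [0, 0, 0]}, {"delta_pos": [0, 0, 0], "angular": [0, 0, 0]}]}}

```text
time: 6.45
eef_pos: [0.4827, 0.2178, 0.062]
orientation: [0.806, 0.591, -0.0, -0.0]
ft_force: [-9.4, -3.2, 25.1]
finger_gap: 0.0006
```

Near right took 25 N without sinking, so it's sound. Far right is next.

>>> {"fn": "arm_command", "kwargs": {"targets": [{"delta_pos": [0, 0, -0.015], "angular": [0, 0, 0]}, {"delta_pos": [0, 0, -0.015], "angular": [0, 0, 0]}, {"delta_pos": [0, 0.025, -0.01], "angular": [0, 0, 0]}, {"delta_pos": [0, 0.03, 0], "angular": [0, 0, 0]}, {"delta_pos": [0, 0.03, 0], "angular": [0, 0, 0]}]}}

```text
time: 6.87
eef_pos: [0.5649, 0.1921, 0.1019]
orientation: [0.806, 0.592, 0.001, 0.0]
ft_force: [-0.2, 0.5, 0.1]
finger_gap: 0.0006
```

>>> {"fn": "arm_command", "kwargs": {"targets": [{"delta_pos": [0, 0.02, 0], "angular": [0, 0, 0]}, {"delta_pos": [0, 0, 0.015], "angular": [0, 0, 0]}, {"delta_pos": [0, 0, 0.01], "angular": [0, 0, 0]}, {"delta_pos": [0, 0, 0.007], "angular": [0, 0, 0]}, {"delta_pos": [0, 0, 0.004], "angular": [0, 0, 0]}]}}

```text
time: 7.28
eef_pos: [0.5813, 0.1861, 0.0635]
orientation: [0.806, 0.592, -0.001, -0.0]
ft_force: [-0.8, -0.1, -0.3]
finger_gap: 0.0006
```

```bash
python3 - <<'E'
from h import *
togo(.5823,.1862,.063)
E
```

```text
7.2833 [0.5813 0.1861 0.0635] yawx 72.53 zax [-2.1e-03 -6.0e-04 -1.0e+00] q [0.27 0.46 1.96 0.   0.72 0.58] F [-0.82 -0.12 -0.29]
tool delta [0.0004 0.0009 0.0005]
```

>>> {"fn": "arm_command", "kwargs": {"targets": [{"delta_pos": [0, 0, 0.001], "angular": [0, 0, 0]}, {"delta_pos": [0, 0, 0.001], "angular": [0, 0, 0]}, {"delta_pos": [0, 0, 0.001], "angular": [0, 0, 0]}, {"delta_pos": [0, 0, 0], "angular": [0, 0, 0]}, {"delta_pos": [0, 0, 0], "angular": [0, 0, 0]}]}}

```text
time: 7.7
eef_pos: [0.5828, 0.1864, 0.0623]
orientation: [0.806, 0.591, 0.0, 0.0]
ft_force: [-0.3, -0.0, -0.6]
finger_gap: 0.0007
```

>>> {"fn": "arm_command", "kwargs": {"targets": [{"delta_pos": [0, 0, 0.001], "angular": [0, 0, 0]}, {"delta_pos": [0, 0, 0], "angular": [0, 0, 0]}, {"delta_pos": [0, 0, 0], "angular": [0, 0, 0]}, {"delta_pos": [0, 0, 0], "angular": [0, 0, 0]}, {"delta_pos": [0, 0, 0], "angular": [0, 0, 0]}]}}

```text
time: 8.12
eef_pos: [0.5829, 0.1864, 0.0622]
orientation: [0.806, 0.591, 0.0, 0.0]
ft_force: [-6.6, -1.2, 17.7]
finger_gap: 0.0005
```

Far right is sound too, at 17.7 N with no give. Far left is next.

>>> {"fn": "arm_command", "kwargs": {"targets": [{"delta_pos": [0, 0, -0.015], "angular": [0, 0, 0]}, {"delta_pos": [0, 0, -0.015], "angular": [0, 0, 0]}, {"delta_pos": [0.025, 0, -0.01], "angular": [0, 0, 0]}, {"delta_pos": [0.03, 0, 0], "angular": [0, 0, 0]}, {"delta_pos": [0.03, 0, 0], "angular": [0, 0, 0]}]}}

```text
time: 8.53
eef_pos: [0.6092, 0.2683, 0.103]
orientation: [0.807, 0.591, 0.001, 0.0]
ft_force: [1.3, -0.5, -0.1]
finger_gap: 0.0003
```

>>> {"fn": "arm_command", "kwargs": {"targets": [{"delta_pos": [0.003, 0, 0], "angular": [0, 0, 0]}, {"delta_pos": [0, 0, 0.015], "angular": [0, 0, 0]}, {"delta_pos": [0, 0, 0.01], "angular": [0, 0, 0]}, {"delta_pos": [0, 0, 0.008], "angular": [0, 0, 0]}, {"delta_pos": [0, 0, 0.003], "angular": [0, 0, 0]}]}}

```text
time: 8.95
eef_pos: [0.6077, 0.2688, 0.0628]
orientation: [0.807, 0.591, -0.001, -0.0]
ft_force: [0.1, -1.0, -0.0]
finger_gap: 0.0004
```

>>> {"fn": "arm_command", "kwargs": {"targets": [{"delta_pos": [0, 0, 0.001], "angular": [0, 0, 0]}, {"delta_pos": [0, 0, 0.001], "angular": [0, 0, 0]}, {"delta_pos": [0, 0, 0.001], "angular": [0, 0, 0]}, {"delta_pos": [0, 0, 0], "angular": [0, 0, 0]}, {"delta_pos": [0, 0, 0], "angular": [0, 0, 0]}]}}

```text
time: 9.37
eef_pos: [0.6093, 0.2701, 0.0623]
orientation: [0.806, 0.591, 0.0, 0.0]
ft_force: [-1.1, -0.2, 0.9]
finger_gap: 0.0007
```

>>> {"fn": "arm_command", "kwargs": {"targets": [{"delta_pos": [0, 0, 0.001], "angular": [0, 0, 0]}, {"delta_pos": [0, 0, 0], "angular": [0, 0, 0]}, {"delta_pos": [0, 0, 0], "angular": [0, 0, 0]}, {"delta_pos": [0, 0, 0], "angular": [0, 0, 0]}, {"delta_pos": [0, 0, 0], "angular": [0, 0, 0]}]}}

```text
time: 9.78
eef_pos: [0.6095, 0.2703, 0.0615]
orientation: [0.806, 0.591, 0.0, 0.0]
ft_force: [-0.9, -1.5, 6.0]
finger_gap: 0.0006
```

```bash
python3 - <<'E'
from h import *
togo(.6088,.2701,.062)
E
```

```text
9.7833 [0.6095 0.2703 0.0615] yawx 72.52 zax [ 8.e-04  2.e-04 -1.e+00] q [ 0.38  0.53  1.85 -0.    0.77  0.69] F [-0.9  -1.52  5.95]
tool delta [-0.0003 -0.0006 -0.0005]
```

>>> {"fn": "arm_command", "kwargs": {"targets": [{"delta_pos": [0, 0, 0.001], "angular": [0, 0, 0]}, {"delta_pos": [0, 0, 0], "angular": [0, 0, 0]}, {"delta_pos": [0, 0, 0], "angular": [0, 0, 0]}, {"delta_pos": [0, 0, 0], "angular": [0, 0, 0]}, {"delta_pos": [0, 0, 0], "angular": [0, 0, 0]}]}}

```text
time: 10.2
eef_pos: [0.6096, 0.2704, 0.0607]
orientation: [0.806, 0.591, 0.001, 0.0]
ft_force: [-0.2, -1.9, 7.1]
finger_gap: 0.0005
```

>>> {"fn": "arm_command", "kwargs": {"targets": [{"delta_pos": [0, 0, 0.001], "angular": [0, 0, 0]}, {"delta_pos": [0, 0, 0], "angular": [0, 0, 0]}, {"delta_pos": [0, 0, 0], "angular": [0, 0, 0]}, {"delta_pos": [0, 0, 0], "angular": [0, 0, 0]}, {"delta_pos": [0, 0, 0], "angular": [0, 0, 0]}]}}

```text
time: 10.62
eef_pos: [0.6098, 0.2704, 0.0598]
orientation: [0.806, 0.591, 0.001, 0.0]
ft_force: [-0.3, -0.9, 8.2]
finger_gap: 0.0004
```

Far left gives: z sinks from 62.3 to 59.8 mm at 6–8 N. I'll keep pressing to its stop.

>>> {"fn": "arm_command", "kwargs": {"targets": [{"delta_pos": [0, 0, 0.001], "angular": [0, 0, 0]}, {"delta_pos": [0, 0, 0], "angular": [0, 0, 0]}, {"delta_pos": [0, 0, 0], "angular": [0, 0, 0]}, {"delta_pos": [0, 0, 0], "angular": [0, 0, 0]}, {"delta_pos": [0, 0, 0], "angular": [0, 0, 0]}]}}

```text
time: 11.03
eef_pos: [0.6098, 0.2705, 0.0594]
orientation: [0.806, 0.591, 0.001, 0.0]
ft_force: [-3.6, -2.4, 16.9]
finger_gap: 0.0009
```

>>> {"fn": "arm_command", "kwargs": {"targets": [{"delta_pos": [0, 0, 0.0007], "angular": [0, 0, 0]}, {"delta_pos": [0, 0, 0], "angular": [0, 0, 0]}, {"delta_pos": [0, 0, 0], "angular": [0, 0, 0]}, {"delta_pos": [0, 0, 0], "angular": [0, 0, 0]}, {"delta_pos": [0, 0, 0], "angular": [0, 0, 0]}]}}

```text
time: 11.45
eef_pos: [0.6099, 0.2705, 0.0593]
orientation: [0.806, 0.591, 0.001, 0.0]
ft_force: [-7.7, -2.7, 25.2]
finger_gap: 0.0003
```

```bash
python3 - <<'E'
from h import *
snap('side','side2');s=cv2.imread('pics/side2.png')[180:260,260:380]
cv2.imwrite('pics/s2.png',cv2.resize(s,None,fx=6,fy=6,interpolation=2))
togo(.6088,.2701,.062)
E
```

```text
11.5 [0.6099 0.2705 0.0593] yawx 72.52 zax [ 1.3e-03  4.0e-04 -1.0e+00] q [ 0.38  0.53  1.85 -0.    0.76  0.69] F [-6.11 -2.35 25.56]
tool delta [-0.0007 -0.001  -0.0027]
```

View pics/s2.png

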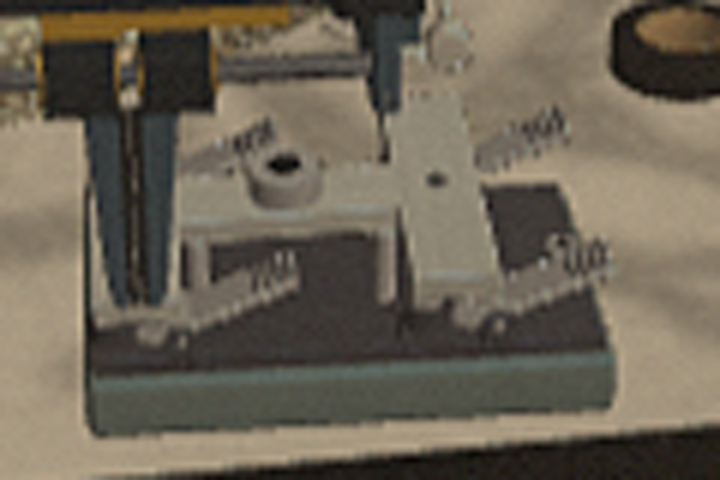

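Far left hit its stop 3 mm down, and the plate is visibly rocked in the side view, with the finger on the ear at (140,300). All four tabs are still up. Next I'll lift, move 52 mm back to its tab and press.

>>> {"fn": "arm_command", "kwargs": {"targets": [{"delta_pos": [0, 0, -0.005], "angular": [0, 0, 0]}, {"delta_pos": [0, 0, -0.015], "angular": [0, 0, 0]}, {"delta_pos": [0, 0, -0.015], "angular": [0, 0, 0]}, {"delta_pos": [0, -0.02, -0.01], "angular": [0, 0, 0]}, {"delta_pos": [0, -0.032, 0], "angular": [0, 0, 0]}]}}

```text
time: 11.92
eef_pos: [0.5624, 0.2863, 0.1059]
orientation: [0.807, 0.591, 0.003, 0.001]
ft_force: [0.2, 0.6, 0.4]
finger_gap: 0.0006
```

>>> {"fn": "arm_command", "kwargs": {"targets": [{"delta_pos": [0, 0, 0], "angular": [0, 0, 0]}, {"delta_pos": [0, 0, 0.012], "angular": [0, 0, 0]}, {"delta_pos": [0, 0, 0.012], "angular": [0, 0, 0]}, {"delta_pos": [0, 0, 0.008], "angular": [0, 0, 0]}, {"delta_pos": [0, 0, 0], "angular": [0, 0, 0]}]}}

```text
time: 12.33
eef_pos: [0.5588, 0.285, 0.0677]
orientation: [0.807, 0.591, -0.002, -0.0]
ft_force: [0.3, -0.7, -0.4]
finger_gap: 0.0008
```

```bash
python3 - <<'E'
from h import *
snap('side','side3');s=cv2.imread('pics/side3.png')[180:260,260:380]
cv2.imwrite('pics/s3.png',cv2.resize(s,None,fx=6,fy=6,interpolation=2))
togo(.5573,.2863,.044)
E
```

```text
12.3833 [0.5592 0.2852 0.0686] yawx 72.49 zax [-0.0022 -0.001  -1.    ] q [ 0.43  0.47  1.93 -0.    0.75  0.74] F [ 0.26 -0.48 -0.11]
tool delta [ 0.0005 -0.0021  0.0246]
```

View pics/s3.png

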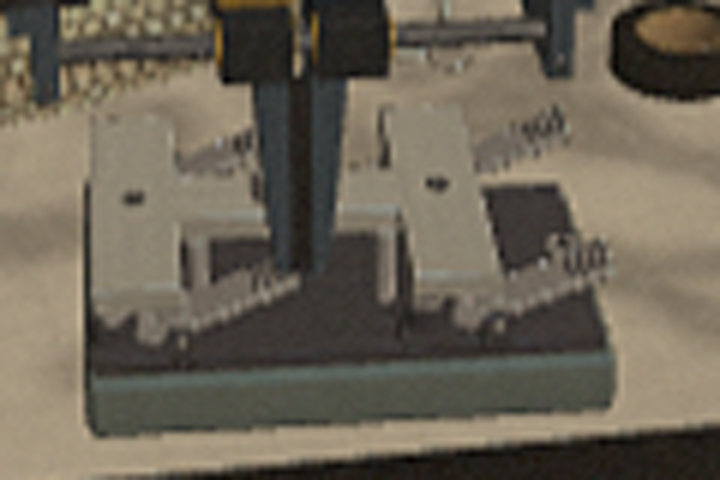

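The fingertip is centred on the tab's free end at (300,272), with all four tabs up. I'll shift 4 mm toward the hinge and press.

>>> {"fn": "arm_command", "kwargs": {"targets": [{"delta_pos": [0.0005, 0.004, 0], "angular": [0, 0, 0]}, {"delta_pos": [0, 0, 0.002], "angular": [0, 0, 0]}, {"delta_pos": [0, 0, 0.002], "angular": [0, 0, 0]}, {"delta_pos": [0, 0, 0.002], "angular": [0, 0, 0]}, {"delta_pos": [0, 0, 0.002], "angular": [0, 0, 0]}]}}

```text
time: 12.8
eef_pos: [0.5635, 0.285, 0.0621]
orientation: [0.806, 0.591, 0.0, 0.0]
ft_force: [-0.1, 0.4, 0.1]
finger_gap: 0.0005
```

>>> {"fn": "arm_command", "kwargs": {"targets": [{"delta_pos": [0, 0, 0.0015], "angular": [0, 0, 0]}, {"delta_pos": [0, 0, 0.0015], "angular": [0, 0, 0]}, {"delta_pos": [0, 0, 0.0015], "angular": [0, 0, 0]}, {"delta_pos": [0, 0, 0.0015], "angular": [0, 0, 0]}, {"delta_pos": [0, 0, 0], "angular": [0, 0, 0]}]}}

```text
time: 13.22
eef_pos: [0.5628, 0.2852, 0.0562]
orientation: [0.806, 0.591, -0.0, -0.0]
ft_force: [-5.4, 1.5, 5.3]
finger_gap: 0.0006
```

>>> {"fn": "arm_command", "kwargs": {"targets": [{"delta_pos": [0, 0, 0.0015], "angular": [0, 0, 0]}, {"delta_pos": [0, 0, 0.0015], "angular": [0, 0, 0]}, {"delta_pos": [0, 0, 0.0015], "angular": [0, 0, 0]}, {"delta_pos": [0, 0, 0.0015], "angular": [0, 0, 0]}, {"delta_pos": [0, 0, 0], "angular": [0, 0, 0]}]}}

```text
time: 13.63
eef_pos: [0.563, 0.2853, 0.0502]
orientation: [0.806, 0.591, -0.0, -0.0]
ft_force: [-3.5, 1.6, 3.8]
finger_gap: 0.0006
```

```bash
python3 - <<'E'
from h import *
togo(.5573,.2863,.044)
E
```

```text
13.6333 [0.563  0.2853 0.0502] yawx 72.51 zax [-8.e-04  1.e-04 -1.e+00] q [0.43 0.5  1.92 0.   0.72 0.74] F [-3.47  1.62  3.84]
tool delta [-0.0007 -0.0057  0.0062]
```

>>> {"fn": "arm_command", "kwargs": {"targets": [{"delta_pos": [0, 0, 0.0015], "angular": [0, 0, 0]}, {"delta_pos": [0, 0, 0.0015], "angular": [0, 0, 0]}, {"delta_pos": [0, 0, 0.001], "angular": [0, 0, 0]}, {"delta_pos": [0, 0, 0], "angular": [0, 0, 0]}, {"delta_pos": [0, 0, 0], "angular": [0, 0, 0]}]}}

```text
time: 14.05
eef_pos: [0.5634, 0.2851, 0.0462]
orientation: [0.806, 0.591, 0.0, -0.0]
ft_force: [0.0, 0.1, 0.4]
finger_gap: 0.0002
```

>>> {"fn": "arm_command", "kwargs": {"targets": [{"delta_pos": [0, 0, 0.001], "angular": [0, 0, 0]}, {"delta_pos": [0, 0, 0.001], "angular": [0, 0, 0]}, {"delta_pos": [0, 0, 0], "angular": [0, 0, 0]}, {"delta_pos": [0, 0, 0], "angular": [0, 0, 0]}, {"delta_pos": [0, 0, 0], "angular": [0, 0, 0]}]}}

```text
time: 14.47
eef_pos: [0.5635, 0.285, 0.0442]
orientation: [0.806, 0.591, 0.0, -0.0]
ft_force: [-0.8, 1.0, 3.4]
finger_gap: -0.0001
```

>>> {"fn": "arm_command", "kwargs": {"targets": [{"delta_pos": [0, 0, 0.001], "angular": [0, 0, 0]}, {"delta_pos": [0, 0, 0], "angular": [0, 0, 0]}, {"delta_pos": [0, 0, 0], "angular": [0, 0, 0]}, {"delta_pos": [0, 0, 0], "angular": [0, 0, 0]}, {"delta_pos": [0, 0, 0], "angular": [0, 0, 0]}]}}

```text
time: 14.88
eef_pos: [0.5636, 0.2851, 0.0438]
orientation: [0.806, 0.591, -0.0, -0.0]
ft_force: [-6.4, -0.3, 11.7]
finger_gap: 0.0002
```

```bash
python3 - <<'E'
from h import *
togo(.5573,.2863,.044)
snap('side','side4');s=cv2.imread('pics/side4.png')[180:260,260:380]
cv2.imwrite('pics/s4.png',cv2.resize(s,None,fx=6,fy=6,interpolation=2))
E
```

```text
14.8833 [0.5636 0.2851 0.0438] yawx 72.51 zax [-0.e+00  1.e-04 -1.e+00] q [0.43 0.51 1.92 0.   0.71 0.74] F [-6.38 -0.32 11.73]
tool delta [-0.0007 -0.0063 -0.0002]
```

View pics/s4.png

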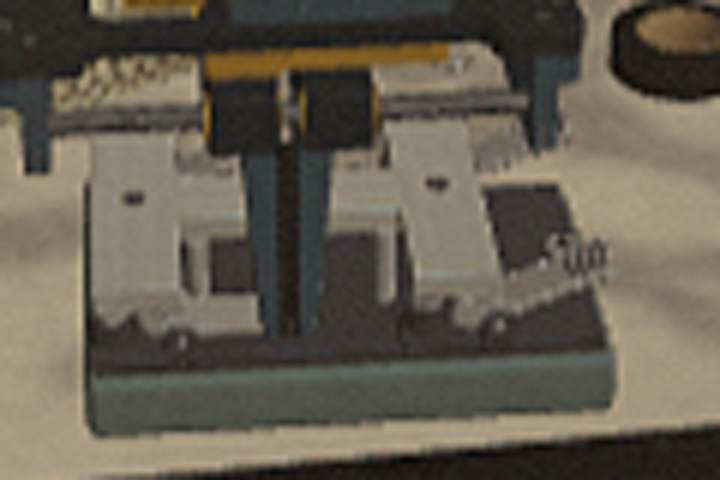

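The tab is now flat, from (190,315) to (260,320), and the force is rising at z = 44 mm. I'll give one small extra push, then retreat straight up.

>>> {"fn": "arm_command", "kwargs": {"targets": [{"delta_pos": [0, 0, 0.0006], "angular": [0, 0, 0]}, {"delta_pos": [0, 0, 0], "angular": [0, 0, 0]}, {"delta_pos": [0, 0, 0], "angular": [0, 0, 0]}, {"delta_pos": [0, 0, 0], "angular": [0, 0, 0]}, {"delta_pos": [0, 0, -0.003], "angular": [0, 0, 0]}]}}

```text
time: 15.35
eef_pos: [0.5635, 0.285, 0.0458]
orientation: [0.806, 0.591, 0.0, 0.0]
ft_force: [0.2, -0.1, -0.0]
finger_gap: 0.0007
```

>>> {"fn": "arm_command", "kwargs": {"targets": [{"delta_pos": [0, 0, -0.01], "angular": [0, 0, 0]}, {"delta_pos": [0, 0, -0.02], "angular": [0, 0, 0]}, {"delta_pos": [0, 0, -0.03], "angular": [0, 0, 0]}, {"delta_pos": [0, 0, -0.03], "angular": [0, 0, 0]}, {"delta_pos": [0, 0, -0.03], "angular": [0, 0, 0]}]}}

```text
time: 15.77
eef_pos: [0.5633, 0.2848, 0.1672]
orientation: [0.806, 0.591, -0.0, 0.0]
ft_force: [0.3, 0.4, -0.2]
finger_gap: 0.0003
```

>>> {"fn": "arm_command", "kwargs": {"targets": [{"delta_pos": [0, 0, -0.03], "angular": [0, 0, 0]}, {"delta_pos": [0, 0, -0.03], "angular": [0, 0, 0]}, {"delta_pos": [0, 0, 0], "angular": [0, 0, 0]}, {"delta_pos": [0, 0, 0], "angular": [0, 0, 0]}, {"delta_pos": [0, 0, 0], "angular": [0, 0, 0]}]}}

```text
time: 16.18
eef_pos: [0.5632, 0.2848, 0.2253]
orientation: [0.806, 0.591, -0.0, 0.0]
ft_force: [-0.5, -1.0, -0.2]
finger_gap: 0.0005
```

```bash
python3 - <<'E'
from h import *
togo(.5573,.2863,.25)
snap('side','side5');s=cv2.imread('pics/side5.png')[180:260,260:380]
cv2.imwrite('pics/s5.png',cv2.resize(s,None,fx=6,fy=6,interpolation=2))
E
```

```text
16.1833 [0.5632 0.2848 0.2253] yawx 72.51 zax [-2.e-04 -2.e-04 -1.e+00] q [ 0.43  0.26  1.87 -0.    1.01  0.74] F [-0.51 -1.05 -0.23]
tool delta [-0.0003 -0.0061 -0.0247]
```

View pics/s5.png

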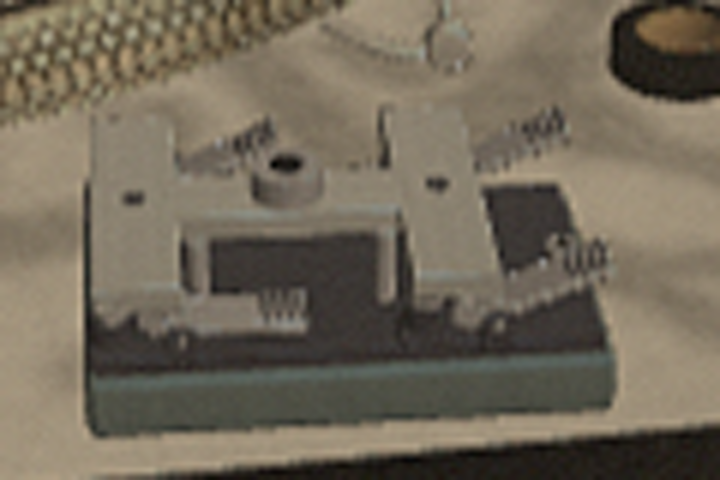

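View pics/side5.png

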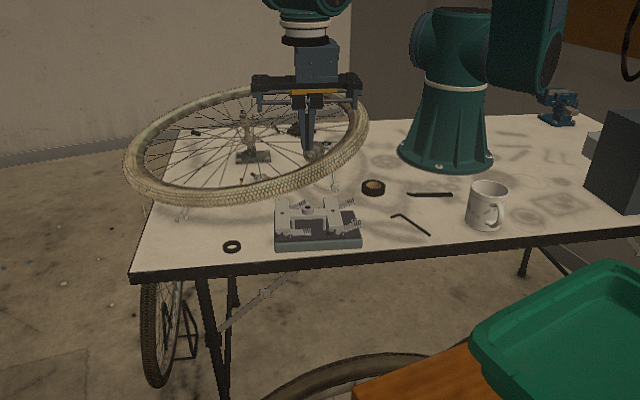

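The far left tab lies flat, from (190,315) to (305,320) in the crop. The other three are still raised, the plate is back as it was at the start, and the bearing at (232,246) and hex key at (410,225) haven't moved. The arm is clear, so I'm handing in.

```bash
python3 -c "
from workcell import hand_in
print(hand_in())"
```

```text
the job is handed in; nothing more can be done
None
```

I found the loose corner (far left), pressed its shim tab flat and handed the job in at about 16 s of the 58 s allowed. No verdict was reported.

- **Finding the corner:** Near right and far right stayed put at 25 N and 18 N. Far left sank 3 mm at 6–8 N and then hit a hard stop. I did not press near left, since the loose corner was already clear.
- **Pressing the tab:** I pressed the far left tab down until it stopped at 44 mm above the table, where the force climbed to about 12 N. I then gave it a small extra push and lifted straight up.
- **Last checks:** The final side picture shows that tab flat and the other three raised. The plate looks level on its rests, and the hex key and bearing are where they started. The arm is clear at a tool height of 0.225 m, with the force reading at noise level.
- **Not checked or off:** I did not take a final top view. I judged the tab angles and the plate's tilt from the side picture and the tool heights, not by measuring them directly. My computed spot for the far left tab fell at its free end rather than a few mm inside it, so I pressed about 6 mm closer to the hinge.

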